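Stand a fallen stain bottle back in its rail and hold the cam clamp at full lift

TASK

One of the three stain bottles in the clamping rail has fallen over: stand it upright on the rail's floor between its two standing neighbours and let go of it. Then swing the cam lever by its black knob to its highest lift point, where the lever points straight out from the rail (square to it, toward the robot's side) and the clamp bar presses all three bottles against the fence, and no further. The lever springs back, so finish while still holding the knob there; keep the neighbours standing and leave the cup, tub and tape beside the rail alone.

Things in the scene. Friction and masses are not known exactly. Their poses are not given: they have to be found in the camera images.
- rail: Fixed aluminium bottle rail. Origin on the worktop; y runs along the lane, x across it, away from the robot. Lane floor 4 mm above the worktop, y = -168 to 168 mm. Far side: sprung fence, inner face x = 26 mm, 8 mm thick, top 18 mm above the worktop; near side: clamp bar; lane 61 mm wide if open. A foot 60 mm wide runs to x = -154 mm under the cam; a dark line on it marks highest lift (-x).
- clamp_bar: Aluminium bar, 310 x 10 mm, 12 mm tall, lying in the rail along the near side of the lane, top 16 mm above the worktop. Origin 4 mm above the rail's origin when open; its face to the bottles is at x = -35 mm. The cam pushes it toward the fence, 11 mm at highest lift, where it clamps the 52 mm bottles against the sprung fence (about 10 N in all).
- cam_angle (a joint): Angle of the cam lever about its upright axis, rad. 0: at rest, clamp open, lever pointing 1.35 rad from the rail's -x toward its +y. Grows as it swings counter-clockwise seen from above. Highest lift at 1.35, lever along the rail's -x; past that the lift falls; stop at 2.3. A spring turns it back to 0 when let go (about 5 N at the knob at highest lift).
- cam_pivot (a point): Fixed point on the lever's axis, 72 mm above the worktop, at x = -82, y = 0 mm of the rail. The knob's axis is 80 mm from it.
- cam_lever: Flat steel lever with an eccentric cam disc under its hub, 13 mm wide, 40 to 48 mm above the worktop, and an upright black round knob at its end. Origin on the lever's turning axis at worktop height; its x axis points along the lever, the knob's axis at x = 80 mm. Knob: 20 mm in diameter, 40 mm tall, 48 to 88 mm above the worktop, fixed to the lever.
- knob_grip (a point): Point to grip on the knob: on its axis, 72 mm above the worktop.
- bottle_fallen: Closed brown stain bottle with a black cap, 117 mm tall, 150 to 290 g, lying in the lane along it, cap toward the rail's +y at the start. Body 52 mm in diameter up to 94 mm from the base, cap 28 mm in diameter. Origin at the centre of its base, z axis toward the cap. It lies with its axis 30 mm above the worktop. Pinched lightly (about 5 N) by the cap and lifted, it swings to hang upright.
- bottle_left: Same kind of bottle, standing in the lane about 137 mm from the rail's middle, at its +y end. Origin at the centre of its base.
- bottle_right: Same kind of bottle, standing in the lane about 137 mm from the rail's middle, at its -y end. Origin at the centre of its base.
- cup: Specimen cup with screw cap, 60 mm across, 66 mm tall, loose, standing just past the rail's -y end. Origin at the centre of its base. To be left alone.
- tub: Small round lidded tub, 48 mm across, 41 mm tall, loose, behind the fence. Origin at the centre of its base. To be left alone.
- tape: Roll of tape lying flat, 76 mm across, 24 mm tall, loose, on the robot's side of the rail toward its -y end. Origin at the centre of its underside. To be left alone.
Things that resemble listed ones, but are neither listed nor needed, are in the scene too. What is shaped like the bottle_fallen but blue is not meant.

How it is judged:
By the outcome, as a careful person would: the job done as asked, in the order asked, and still so for the second after the job is handed in, while the arm keeps its last pose, push and grip.
It also fails if it takes over 58 s, if anything falls off the work surface, if the arm or the gripper's body presses on something with over 40 N, if the wrist force passes 120 N, or if a joint passes its speed limit or range.

ROBOT

A 6-joint arm with a two-finger parallel gripper is mounted at the origin on a cart in front of the work surface, level with it; the furniture and walls round the work are solid. World frame = base frame: x ahead of the robot, y to its left, z up, the work surface at z = 0. Lengths are in mm, angles in rad, forces in N, time in s.
With the tool pointing down it reaches from about 275 to 1000 mm from the base axis. Payload 8.4 kg.
Tool frame: the origin (TCP) lies midway between the tips of the shut fingers; the grasp point (between the pads) lies 19 mm behind it; z points along the fingers, y is the line along which they close (so a half turn about z gives the same grasp; the last joint's range is limited). The gripper opens to 85 mm and grips with 20 to 120 N. Pads are 22 mm wide; open, the fingers measure 114 mm over their backs; the gripper's body (76 mm by 85 mm) begins 54 mm behind the grasp point. The pads swing forward as they close: fully open they stand 13 mm farther back than shut.
Start: joints at [-1.227, 0.353, 1.633, -0, 1.155, -0.002], TCP at [211.842, -588.006, 231.281] pointing down, gripper open.
Joint ranges: [-2.63, 2.63], [-0.92, 2.1], [0.06, 2.66], [-1.3, 4.44], [0, 2.69], [-3.02, 3.02]. Speed limits (rad/s): [2.22, 2.22, 2.79, 3.14, 3.14, 3.14].

INTERFACE

Orientations are given as [roll, pitch, yaw] about the fixed x, y, z axes, in that order (R = Rz(yaw) Ry(pitch) Rx(roll)).
In Python, from rig import monitor, imaging, r gives the robot as it stands.
- The arm moves only by the tool drive_tool, never from a script. Its argument "plan" is a list of rows, each an object of numbers: "x", "y", "z": the shift along the tool's x, y, z in units of 50 mm (1.0 is 50 mm); "ax", "ay", "az": the turn, a rotation vector about the tool's x, y, z in units of 6 degrees (1.0 is 6 degrees); "hand": the finger opening in mm, from 0 to 85.4. In form: [{"x": .., "y": .., "z": .., "ax": .., "ay": .., "az": .., "hand": ..}, ...]. A call has 1 to 8 rows; each row is the pose to reach, as a shift and turn from the pose commanded when the call began, along the tool's axes at that moment; what a row does not reach only later rows make up. A row lasts 1/10 s, in which the tool goes at most 50 mm and 8.59 degrees, less where a joint would pass 70% of its speed; a pose out of reach is approached as far as the arm can. A call with a gripper value outside its range is refused whole. The fingers move at their own pace and stop on an object; "grip_force" is the grip in N (left out, the last holds). Time passes only in rows, so rows that repeat a pose let the fingers close. It gives the time, the measured TCP pose, the force, the opening and the grip force at its end, in the units of the state.
- monitor.sense(): the state, without advancing time (a new reading comes with each control period).
- imaging.grab_frame(name): name is "side" or "top" or "wrist"; returns the picture (420x560x3 uint8, red, green, blue); there is no depth.
- imaging.camera_info(name): a dict with "mtx" (3x3 intrinsics, pixels), "R" (3x3) and "t" (3): a world point X has camera coordinates R X + t. Camera axes: x right, y down, z forward; pixel columns grow to the right and rows downward; lengths in mm; the calibration is good to about 2 mm. A picture is of the moment at which its call begins: read the wrist's pose just before it. camera_info takes no time and is no camera call; for the wrist camera it gives the pose at the moment of the call.
- r.sign_off(): hands the job in; it is judged then, once.
The state is a dict: "clock": time; "qpos": joint angles; "qvel": joint speeds; "joint_efforts": joint torques, N m; "eef_pos": TCP position; "tcp_rot": TCP orientation; "contact_force": force on the tool from outside, world axes, zero at the start; "wrist_torque": the same for the moment, N m; "opening": opening from 0.0 (shut) to 1.0 (fully open); "grasp_force": force on a finger pad.
Only numpy, scipy, OpenCV 4.12 (cv2) and the standard library are available. Lean on these libraries where they do the work, as an engineer would, in place of code of your own. Each camera call takes 0.05 s, during which the arm holds its last target. There are 200 camera calls.

## Working session

There is one attempt and no reset: what is moved stays moved. The work goes in short steps, Python scripts to look and compute and a tool call to move; the robot and the scene stay as the last step left them, time stands still between calls to the robot, and variables do not carry over. Pictures are saved under pics/ and viewed, at most 10 in all, crops included, and the job is handed in when it is done.

Besides the shell and the picture viewer there is one more tool, called after "Emit:" in YAML: its name, and indented under it one key for each argument. drive_tool: Moves the arm, as the interface text tells. Its arguments: {"type":"object","properties":{"plan":{"type":"array","items":{"type":"object","properties":{"x":{"type":"number"},"y":{"type":"number"},"z":{"type":"number"},"ax":{"type":"number"},"ay":{"type":"number"},"az":{"type":"number"},"hand":{"type":"number"}}}},"grip_force":{"type":"number"}},"required":["plan"]}

```bash
mkdir -p pics
cat > h.py <<'E'
import numpy as np, cv2
from rig import monitor, imaging, r
from scipy.spatial.transform import Rotation as Ro
def save(n,f):
    im=imaging.grab_frame(n); cv2.imwrite(f'pics/{f}.png',im[:,:,::-1]); return im
def ray(c,u,v,z):
    M=np.array(c['mtx']);R=np.array(c['R']);t=np.array(c['t']).ravel()
    d=R.T@np.linalg.inv(M)@[u,v,1]; o=-R.T@t
    return (o+d*(z-o[2])/d[2]).round(1)
def proj(c,X):
    p=np.array(c['mtx'])@(np.array(c['R'])@np.array(X)+np.array(c['t']).ravel()); return (p[:2]/p[2]).round(1)
E
python3 - <<'E'
from h import *
a=save('top','top0');b=save('side','side0')
for n in('top','side'):
    c=imaging.camera_info(n);print(n,c)
print(monitor.sense())
E
```

```text
top {'mtx': array([[380.98750561,   0.        , 286.10819912],
       [  0.        , 380.98750561, 213.14359968],
       [  0.        ,   0.        ,   1.        ]]), 'R': array([[-0.02824585, -0.9993389 , -0.02288957],
       [-0.98179311,  0.03203842, -0.18723202],
       [ 0.18784159,  0.0171843 , -0.982049  ]]), 't': array([ 40.28643521, 595.43258126, 876.24722919])}
side {'mtx': array([[508.81123358,   0.        , 274.24670176],
       [  0.        , 508.81123358, 218.70556187],
       [  0.        ,   0.        ,   1.        ]]), 'R': array([[-0.99851365, -0.05053366, -0.02041647],
       [-0.01197609,  0.56887769, -0.82233494],
       [ 0.05317007, -0.82086815, -0.56863734]]), 't': array([ 616.90781529,   65.63475634, 1202.78362825])}
{'clock': 0.1, 'qpos': array([-1.22744088e+00,  3.53594412e-01,  1.63404070e+00, -2.16087867e-05,
        1.15517033e+00, -2.42699737e-03]), 'qvel': array([ 0.00013879, -0.00143764, -0.00115628,  0.00012395, -0.00053544,
        0.00076475]), 'joint_efforts': array([-3.41533053e-06, -6.06351185e+01, -3.42816746e+01, -1.99073379e-04,
        3.80551064e-03,  4.02590047e-06]), 'eef_pos': array([ 211.6738371 , -587.63144719,  230.63520537]), 'tcp_rot': array([-3.14037983e+00,  1.68150251e-05,  3.45791190e-01]), 'contact_force': array([-0.56437932, -0.01340233, -0.0712677 ]), 'wrist_torque': array([-0.04284162, -0.04592696, -0.00330251]), 'grasp_force': 0.0, 'opening': 0.9999405271739411}
```

View pics/top0.png

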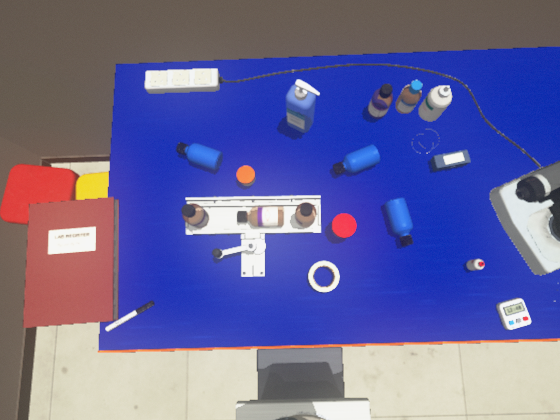

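View pics/side0.png

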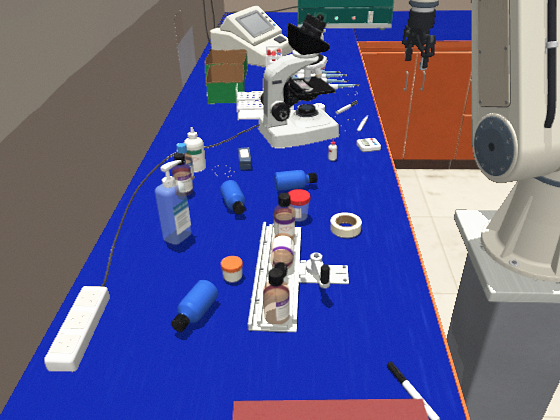

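Top view: the rail runs across columns 186–321 at rows 196–233. Three things resemble the fallen bottle.
- **Blue bottles:** at (200,157), (358,160) and (399,217), all outside the rail, so not meant.
- **Brown bottle:** lying in the lane at (265,217) with its cap at (242,217). It fits, and I'll confirm it in a crop.

The knob is at about (219,253) and the pivot at about (250,247).

Run:
```python
from h import *
a=cv2.imread('pics/top0.png');c=imaging.camera_info('top')
cv2.imwrite('pics/crop0.png',cv2.resize(a[185:285,175:335],None,fx=5,fy=5,interpolation=cv2.INTER_CUBIC))
hsv=cv2.cvtColor(a,cv2.COLOR_BGR2HSV)
w=((hsv[...,1]<60)&(hsv[...,2]>120)).astype(np.uint8)
w[:185]=0;w[285:]=0;w[:,:175]=0;w[:,335:]=0
k=((hsv[...,2]<60)).astype(np.uint8);k[:185]=0;k[285:]=0;k[:,:175]=0;k[:,335:]=0
n,l,s,ce=cv2.connectedComponentsWithStats(k)
for i in range(1,n):
    if s[i,4]>15: print('dark',s[i],ce[i].round(1))
n,l,s,ce=cv2.connectedComponentsWithStats(w)
for i in range(1,n):
    if s[i,4]>40: print('white',s[i],ce[i].round(1))
```

```text
white [ 185  195  136   82 5346] [252.6 223.3]
white [308 261  27  24 273] [319.5 270.9]
```

View pics/crop0.png

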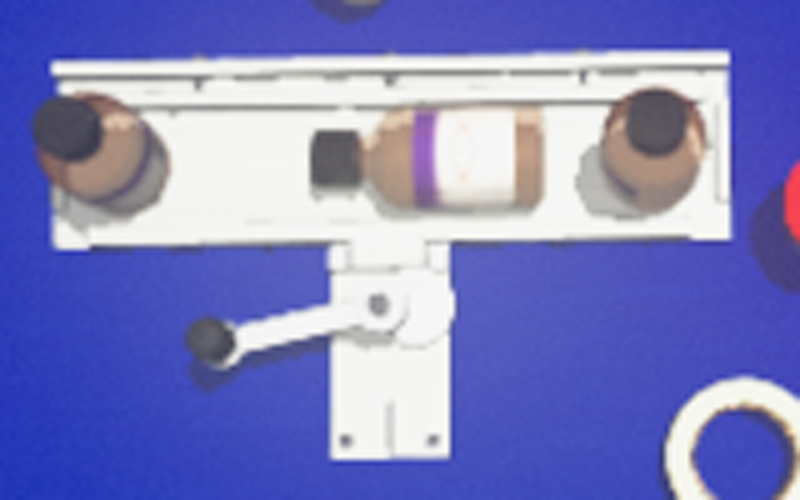

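The crop confirms it: a brown bottle with a purple/white label and black cap at crop (335,160)–(545,160), lying in the lane. The standing caps are at (68,127) and (656,122), the knob at (211,340) and the pivot at (378,305).

Run:
```python
from h import *
c=imaging.camera_info('top')
P=lambda X,Y,z: ray(c,X/5+174.6,Y/5+184.6,z)
L=P(68,127,117);R=P(656,122,117)
print('caps',L,R,np.linalg.norm(L-R))
d=(L-R)/np.linalg.norm(L-R);yaw=np.arctan2(-d[0],d[1]);print('yaw caps',yaw)
A=P(52,62,18);B=P(729,52,18);print('fence',A,B,np.linalg.norm(A-B),np.arctan2(-(A-B)[0],(A-B)[1]))
A=P(52,248,4);B=P(730,240,4);print('near',A,B,np.linalg.norm(A-B),np.arctan2(-(A-B)[0],(A-B)[1]))
print('foot',P(330,458,4),P(450,458,4))
print('line',P(390,402,4),P(390,452,4))
print('knob',P(211,340,88),'piv',P(378,305,50))
print('capfallen tip/neck',P(311,158,30),P(362,158,30),'base',P(543,158,30))
```

```text
caps [599.6 246.5 117. ] [593.  -24.2 117. ] 270.78044611825277
yaw caps -0.024376404463255816
fence [654.9 283.4  18. ] [648.4 -66.6  18. ] 350.06035193949054 -0.01856929393054666
near [559.7 285.3   4. ] [552.9 -63.7   4. ] 349.066240132156 -0.019481775611790188
foot [448.7 142.2   4. ] [446.9  81.7   4. ]
line [475.8 111.6   4. ] [450.8 111.9   4. ]
knob [502.1 185.6  88. ] piv [520.2 111.9  50. ]
capfallen tip/neck [597.7 147.3  30. ] [596.9 121.5  30. ] base [593.9  30.2  30. ]
```

```bash
cat >> h.py <<'E'
def to(x,y,z,rpy=(np.pi,0,1.55)):
    s=monitor.sense();R0=Ro.from_euler('xyz',s['tcp_rot'])
    d=R0.inv().apply(np.array([x,y,z])-s['eef_pos'])/50
    w=np.degrees((R0.inv()*Ro.from_euler('xyz',rpy)).as_rotvec())/6
    print('xyz',d.round(3),'a',w.round(3),'clock',s['clock'],'pos',s['eef_pos'].round(1),'F',s['contact_force'].round(1),'grasp',s['grasp_force'],'open',s['opening'],'q',s['qpos'].round(2))
O=np.array([601.8,108.7]);YAW=-0.021
def rail(x,y): c,s=np.cos(YAW),np.sin(YAW); return O+[c*x-s*y,s*x+c*y]
E
python3 -c "
from h import *
to(597.5,139,215)"
```

```text
xyz [ 12.185 -11.057   0.326] a [-1.0000e-02 -7.0000e-03 -1.1499e+01] clock 0.1 pos [ 211.7 -587.6  230.6] F [-0.6 -0.  -0.1] grasp 0.0 open 0.9999405271739411 q [-1.23  0.35  1.63 -0.    1.16 -0.  ]
```

Emit:
drive_tool:
  plan:
    - {"x":12.185,"y":-11.057,"z":0.3,"az":-11.5,"hand":44}
    - {"x":12.185,"y":-11.057,"z":0.3,"az":-11.5,"hand":44}
    - {"x":12.185,"y":-11.057,"z":0.3,"az":-11.5,"hand":44}
    - {"x":12.185,"y":-11.057,"z":0.3,"az":-11.5,"hand":44}
    - {"x":12.185,"y":-11.057,"z":0.3,"az":-11.5,"hand":44}
    - {"x":12.185,"y":-11.057,"z":0.3,"az":-11.5,"hand":44}
    - {"x":12.185,"y":-11.057,"z":0.3,"az":-11.5,"hand":44}
    - {"x":12.185,"y":-11.057,"z":0.3,"az":-11.5,"hand":44}
  grip_force: 20

```text
invalid input
```

```bash
python3 -c "
from h import *
to(597.5,139,215)"
```

```text
xyz [ 12.185 -11.057   0.326] a [-1.0000e-02 -7.0000e-03 -1.1499e+01] clock 0.1 pos [ 211.7 -587.6  230.6] F [-0.6 -0.  -0.1] grasp 0.0 open 0.9999405271739411 q [-1.23  0.35  1.63 -0.    1.16 -0.  ]
```

Emit:
drive_tool:
  plan:
    - {"x":1,"y":-0.9,"z":0,"ax":0,"ay":0,"az":-1,"hand":44}
    - {"x":2,"y":-1.8,"z":0,"ax":0,"ay":0,"az":-2,"hand":44}
    - {"x":3,"y":-2.7,"z":0,"ax":0,"ay":0,"az":-3,"hand":44}
    - {"x":4,"y":-3.6,"z":0,"ax":0,"ay":0,"az":-4,"hand":44}
    - {"x":5,"y":-4.5,"z":0,"ax":0,"ay":0,"az":-5,"hand":44}
    - {"x":6,"y":-5.4,"z":0,"ax":0,"ay":0,"az":-6,"hand":44}
    - {"x":6,"y":-5.4,"z":0,"ax":0,"ay":0,"az":-6,"hand":44}
    - {"x":6,"y":-5.4,"z":0,"ax":0,"ay":0,"az":-6,"hand":44}
  grip_force: 20

```text
clock: 0.9
eef_pos: [401.3, -233.6, 231.3]
tcp_rot: [3.142, -0.0, 0.974]
contact_force: [0.9, -0.4, 0.4]
opening: 0.518
grasp_force: 0.0
```

```bash
python3 -c "
from h import *
to(597.5,139,215)"
```

```text
xyz [ 8.369 -0.941  0.326] a [ 1.0e-03 -0.0e+00 -5.5e+00] clock 0.9 pos [ 401.3 -233.6  231.3] F [ 0.9 -0.4  0.4] grasp 0.0 open 0.5180391694051588 q [-0.53  0.1   1.96  0.    1.08  0.07]
```

Emit:
drive_tool:
  plan:
    - {"x":8.37,"y":-0.94,"z":0.33,"ax":0,"ay":0,"az":-5.5,"hand":44}
    - {"x":8.37,"y":-0.94,"z":0.33,"ax":0,"ay":0,"az":-5.5,"hand":44}
    - {"x":8.37,"y":-0.94,"z":0.33,"ax":0,"ay":0,"az":-5.5,"hand":44}
    - {"x":8.37,"y":-0.94,"z":0.33,"ax":0,"ay":0,"az":-5.5,"hand":44}
    - {"x":8.37,"y":-0.94,"z":0.33,"ax":0,"ay":0,"az":-5.5,"hand":44}
    - {"x":8.37,"y":-0.94,"z":0.33,"ax":0,"ay":0,"az":-5.5,"hand":44}
    - {"x":8.37,"y":-0.94,"z":0.33,"ax":0,"ay":0,"az":-5.5,"hand":44}
    - {"x":8.37,"y":-0.94,"z":0.33,"ax":0,"ay":0,"az":-5.5,"hand":44}

```text
clock: 1.7
eef_pos: [587.6, 120.2, 215.2]
tcp_rot: [-3.141, 0.0, 1.55]
contact_force: [1.5, -0.4, 0.1]
opening: 0.514
grasp_force: 0.0
```

```bash
python3 -c "
from h import *
to(597.5,139,120)"
```

```text
xyz [0.38  0.192 1.905] a [-0.004  0.002  0.004] clock 1.7 pos [587.6 120.2 215.2] F [ 1.5 -0.4  0.1] grasp 0.0 open 0.5135401715753166 q [ 0.2   0.33  1.7  -0.    1.11  0.22]
```

Emit:
drive_tool:
  plan:
    - {"x":0.38,"y":0.19,"z":0.7,"ax":0,"ay":0,"az":0,"hand":44}
    - {"x":0.38,"y":0.19,"z":0.7,"ax":0,"ay":0,"az":0,"hand":44}
    - {"x":0.38,"y":0.19,"z":0.7,"ax":0,"ay":0,"az":0,"hand":44}
    - {"x":0.38,"y":0.19,"z":0.7,"ax":0,"ay":0,"az":0,"hand":44}

```text
clock: 2.1
eef_pos: [597.0, 136.2, 181.3]
tcp_rot: [3.141, 0.0, 1.55]
contact_force: [-0.2, -0.0, 0.6]
opening: 0.517
grasp_force: 0.0
```

```bash
python3 -c "
from h import *
c=imaging.camera_info('wrist');save('wrist','w1')
np.savez('w1.npz',**c)
print(c);to(597.5,139,120)
for n,X in dict(tip=(597.7,147.3,30),neck=(596.9,121.5,30),base=(594,30,30)).items():print(n,proj(c,X))"
```

```text
{'mtx': array([[302.3422766 ,   0.        , 276.54141399],
       [  0.        , 302.3422766 , 208.12689162],
       [  0.        ,   0.        ,   1.        ]]), 'R': array([[ 9.99794626e-01, -2.02655567e-02, -1.13896292e-04],
       [-1.94362849e-02, -9.60444023e-01,  2.77794004e-01],
       [-5.73904116e-03, -2.77734739e-01, -9.60640660e-01]]), 't': array([-594.48690745,  120.54524717,  371.69305212])}
xyz [0.059 0.003 1.234] a [ 0.011 -0.001 -0.009] clock 2.15 pos [597.2 136.  181.7] F [0.5 0.1 0.6] grasp 0.0 open 0.5115760528988419 q [ 0.22  0.38  1.71 -0.    1.05  0.24]
tip [276.6 183.6]
neck [276.4 208.7]
base [275.4 289. ]
```

View pics/w1.png

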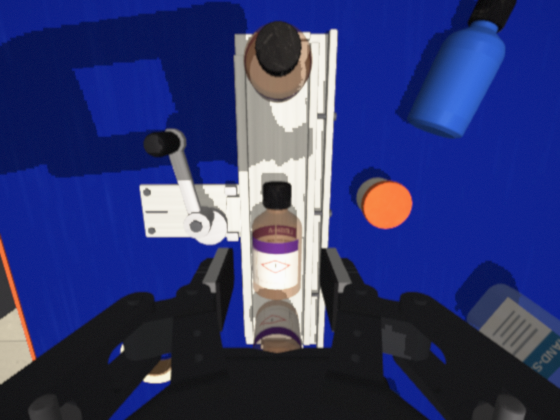

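The wrist view shows the fallen cap spanning (264–291, 182–207). The measured tip projects to (276.6,183.6), so they agree, and the cap lies centred between the fingers. I'll descend.

Emit:
drive_tool:
  plan:
    - {"x":0.05,"y":0.005,"z":0.8,"ax":0,"ay":0,"az":0,"hand":42}
    - {"x":0.05,"y":0.005,"z":1.6,"ax":0,"ay":0,"az":0,"hand":42}
    - {"x":0.05,"y":0.005,"z":2.4,"ax":0,"ay":0,"az":0,"hand":42}
    - {"x":0.05,"y":0.005,"z":3.0,"ax":0,"ay":0,"az":0,"hand":42}
    - {"x":0.05,"y":0.005,"z":3.2,"ax":0,"ay":0,"az":0,"hand":42}
    - {"x":0.05,"y":0.005,"z":3.25,"ax":0,"ay":0,"az":0,"hand":42}
    - {"x":0.05,"y":0.005,"z":3.25,"ax":0,"ay":0,"az":0,"hand":42}

```text
clock: 2.85
eef_pos: [598.4, 139.2, 19.6]
tcp_rot: [3.14, -0.0, 1.549]
contact_force: [-0.1, -0.4, -0.3]
opening: 0.495
grasp_force: 0.0
```

```bash
python3 -c "
from h import *
to(597.5,138,18)"
```

```text
xyz [-0.025 -0.018  0.032] a [ 0.018 -0.004 -0.005] clock 2.85 pos [598.4 139.2  19.6] F [-0.1 -0.4 -0.3] grasp 0.0 open 0.495286770673171 q [ 0.23  0.6   1.79 -0.    0.75  0.25]
```

Emit:
drive_tool:
  plan:
    - {"x":-0.02,"y":-0.01,"z":0.03,"ax":0,"ay":0,"az":0,"hand":32}
    - {"x":-0.02,"y":-0.01,"z":0.03,"ax":0,"ay":0,"az":0,"hand":29}
    - {"x":-0.02,"y":-0.01,"z":0.03,"ax":0,"ay":0,"az":0,"hand":27.5}
    - {"x":-0.02,"y":-0.01,"z":0.03,"ax":0,"ay":0,"az":0,"hand":27.5}
    - {"x":-0.02,"y":-0.01,"z":0.03,"ax":0,"ay":0,"az":0,"hand":27.5}
  grip_force: 20

```text
clock: 3.35
eef_pos: [597.8, 138.7, 17.9]
tcp_rot: [3.14, -0.0, 1.55]
contact_force: [-1.5, -0.2, 6.9]
opening: 0.329
grasp_force: 15.8
```

Emit:
drive_tool:
  plan:
    - {"x":0,"y":0,"z":-0.03,"ax":0,"ay":0,"az":0,"hand":28.0}
    - {"x":0,"y":0,"z":-0.04,"ax":0,"ay":0,"az":0,"hand":28.0}
    - {"x":0,"y":0,"z":-0.04,"ax":0,"ay":0,"az":0,"hand":28.0}

```text
clock: 3.65
eef_pos: [596.9, 138.5, 18.7]
tcp_rot: [3.141, -0.0, 1.55]
contact_force: [0.5, 0.4, -1.1]
opening: 0.325
grasp_force: 9.4
```

Emit:
drive_tool:
  plan:
    - {"x":0,"y":0,"z":-0.2,"ax":0,"ay":0,"az":0,"hand":28.1}
    - {"x":0,"y":0,"z":-0.4,"ax":0,"ay":0,"az":0,"hand":28.1}
    - {"x":0,"y":0,"z":-0.6,"ax":0,"ay":0,"az":0,"hand":28.1}
    - {"x":0,"y":0,"z":-0.8,"ax":0,"ay":0,"az":0,"hand":28.1}
    - {"x":0,"y":0,"z":-0.8,"ax":0,"ay":0,"az":0,"hand":28.1}

```text
clock: 4.15
eef_pos: [597.9, 138.9, 60.7]
tcp_rot: [3.139, -0.001, 1.55]
contact_force: [-0.4, 2.3, 0.7]
opening: 0.331
grasp_force: 7.1
```

```bash
python3 -c "
from h import *
a=imaging.grab_frame('side');b=a[180:350,200:380,::-1]
cv2.imwrite('pics/s1.png',cv2.resize(b,None,fx=3.4,fy=3.4,interpolation=cv2.INTER_CUBIC))
to(597.5,138,58)"
```

```text
xyz [-0.019 -0.004  0.04 ] a [ 0.022 -0.011 -0.003] clock 4.2 pos [597.7 139.   60. ] F [-0.   2.7  1.9] grasp 7.220630396012329 open 0.32632661123276735 q [0.23 0.54 1.78 0.   0.82 0.25]
```

View pics/s1.png

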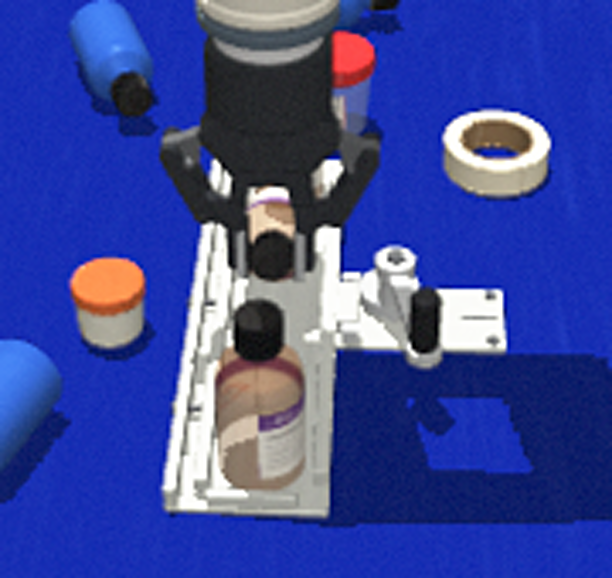

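The cap is held at crop (270,255), with the bottle tilting behind it and its base still low. I'll keep lifting.

Emit:
drive_tool:
  plan:
    - {"x":0,"y":0,"z":-0.2,"ax":0,"ay":0,"az":0,"hand":28.2}
    - {"x":0,"y":0,"z":-0.4,"ax":0,"ay":0,"az":0,"hand":28.2}
    - {"x":0,"y":0,"z":-0.6,"ax":0,"ay":0,"az":0,"hand":28.2}
    - {"x":0,"y":0,"z":-0.8,"ax":0,"ay":0,"az":0,"hand":28.2}
    - {"x":0,"y":0,"z":-1.0,"ax":0,"ay":0,"az":0,"hand":28.2}
    - {"x":0,"y":0,"z":-1.2,"ax":0,"ay":0,"az":0,"hand":28.2}
    - {"x":0,"y":0,"z":-1.2,"ax":0,"ay":0,"az":0,"hand":28.2}
    - {"x":0,"y":0,"z":-1.2,"ax":0,"ay":0,"az":0,"hand":28.2}

```text
clock: 5.0
eef_pos: [596.9, 138.4, 118.8]
tcp_rot: [3.141, 0.0, 1.55]
contact_force: [-0.2, -0.4, -2.7]
opening: 0.331
grasp_force: 4.4
```

```bash
python3 -c "
from h import *
a=imaging.grab_frame('side');b=a[150:330,200:380,::-1]
w=imaging.grab_frame('wrist')[100:420,100:460,::-1]
cv2.imwrite('pics/s2.png',np.hstack([cv2.resize(b,(400,400)),cv2.resize(w,(400,400))]))
to(597.3,109,116)"
```

```text
xyz [-0.586  0.03   0.043] a [-0.008  0.002  0.001] clock 5.1 pos [596.4 138.3 118.1] F [-0.3 -0.2 -2.1] grasp 4.374760968494229 open 0.3316895227319823 q [ 0.23  0.46  1.75 -0.    0.93  0.25]
```

View pics/s2.png

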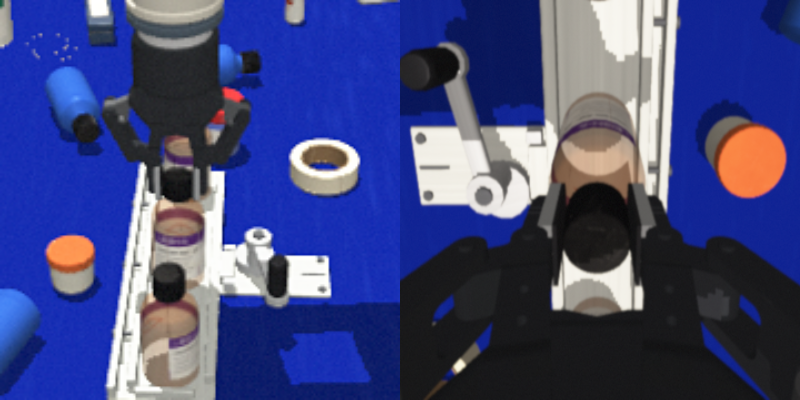

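The bottle hangs upright from the cap: side crop body (180,235), wrist crop cap (597,225) with the body below and ahead of it. The force of -2.7 N in z is its weight. Next I'll carry it to mid-lane.

Emit:
drive_tool:
  plan:
    - {"x":-0.1,"y":0.01,"z":0,"ax":0,"ay":0,"az":0,"hand":28.1}
    - {"x":-0.25,"y":0.01,"z":0,"ax":0,"ay":0,"az":0,"hand":28.0}
    - {"x":-0.4,"y":0.01,"z":0,"ax":0,"ay":0,"az":0,"hand":27.9}
    - {"x":-0.5,"y":0.01,"z":0,"ax":0,"ay":0,"az":0,"hand":27.9}
    - {"x":-0.58,"y":0.01,"z":0,"ax":0,"ay":0,"az":0,"hand":27.9}
    - {"x":-0.58,"y":0.01,"z":0.1,"ax":0,"ay":0,"az":0,"hand":27.9}
    - {"x":-0.58,"y":0.01,"z":0.2,"ax":0,"ay":0,"az":0,"hand":27.9}
    - {"x":-0.58,"y":0.01,"z":0.2,"ax":0,"ay":0,"az":0,"hand":27.9}

```text
clock: 5.9
eef_pos: [596.1, 109.5, 107.6]
tcp_rot: [-3.14, 0.0, 1.55]
contact_force: [-0.3, 0.7, -4.0]
opening: 0.333
grasp_force: 8.0
```

Emit:
drive_tool:
  plan:
    - {"x":0,"y":0,"z":0.03,"ax":0,"ay":0,"az":0,"hand":28.0}
    - {"x":0,"y":0,"z":0.06,"ax":0,"ay":0,"az":0,"hand":28.0}
    - {"x":0,"y":0,"z":0.09,"ax":0,"ay":0,"az":0,"hand":28.0}
    - {"x":0,"y":0,"z":0.12,"ax":0,"ay":0,"az":0,"hand":28.0}
    - {"x":0,"y":0,"z":0.12,"ax":0,"ay":0,"az":0,"hand":28.0}

```text
clock: 6.4
eef_pos: [596.9, 109.6, 102.8]
tcp_rot: [3.141, -0.0, 1.55]
contact_force: [-0.2, -0.3, -0.5]
opening: 0.326
grasp_force: 8.1
```

Emit:
drive_tool:
  plan:
    - {"x":0,"y":0,"z":0.03,"ax":0,"ay":0,"az":0,"hand":28.2}
    - {"x":0,"y":0,"z":0.04,"ax":0,"ay":0,"az":0,"hand":28.2}
    - {"x":0,"y":0,"z":0.04,"ax":0,"ay":0,"az":0,"hand":28.2}

```text
clock: 6.7
eef_pos: [598.0, 109.9, 101.9]
tcp_rot: [3.139, -0.001, 1.55]
contact_force: [-0.9, 1.0, 6.2]
opening: 0.334
grasp_force: 5.6
```

```bash
python3 -c "
from h import *
a=imaging.grab_frame('side');b=a[180:330,220:330,::-1]
w=imaging.grab_frame('wrist')[100:420,100:460,::-1]
cv2.imwrite('pics/s3.png',np.hstack([cv2.resize(b,(400,540),interpolation=cv2.INTER_CUBIC),cv2.resize(w,(400,540))]))
to(597.3,109,101)"
```

```text
xyz [-0.018 -0.012  0.019] a [ 0.025 -0.008  0.001] clock 6.8 pos [597.9 109.9 101.9] F [-0.2  1.7  6.8] grasp 5.607632618266507 open 0.33284713488416395 q [0.18 0.47 1.78 0.   0.89 0.2 ]
```

View pics/s3.png

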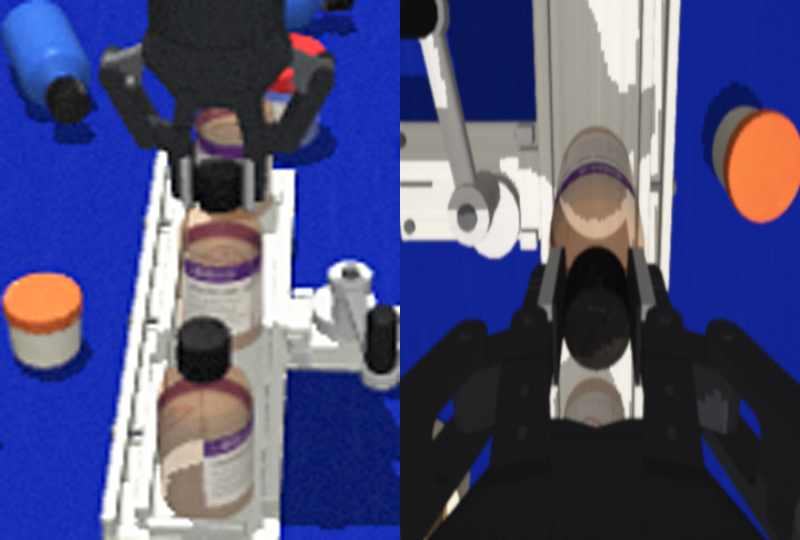

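The bottle stands on the floor (about 6 N down), between its neighbours. I'll ease off slightly and open.

Emit:
drive_tool:
  plan:
    - {"x":0,"y":0,"z":-0.02,"ax":0,"ay":0,"az":0,"hand":28.6}
    - {"x":0,"y":0,"z":-0.02,"ax":0,"ay":0,"az":0,"hand":30}
    - {"x":0,"y":0,"z":-0.02,"ax":0,"ay":0,"az":0,"hand":34}
    - {"x":0,"y":0,"z":-0.02,"ax":0,"ay":0,"az":0,"hand":40}
    - {"x":0,"y":0,"z":-0.02,"ax":0,"ay":0,"az":0,"hand":44}
    - {"x":0,"y":0,"z":-0.02,"ax":0,"ay":0,"az":0,"hand":44}

```text
clock: 7.4
eef_pos: [596.7, 109.4, 101.5]
tcp_rot: [-3.141, 0.0, 1.55]
contact_force: [-0.0, 0.0, -0.5]
opening: 0.511
grasp_force: 0.0
```

Emit:
drive_tool:
  plan:
    - {"x":0,"y":0,"z":-0.3,"ax":0,"ay":0,"az":0,"hand":44}
    - {"x":0,"y":0,"z":-0.8,"ax":0,"ay":0,"az":0,"hand":44}
    - {"x":0,"y":0,"z":-1.4,"ax":0,"ay":0,"az":0,"hand":44}
    - {"x":0,"y":0,"z":-2.0,"ax":0,"ay":0,"az":0,"hand":44}
    - {"x":0,"y":0,"z":-2.4,"ax":0,"ay":0,"az":0,"hand":44}

```text
clock: 7.9
eef_pos: [597.5, 109.6, 225.2]
tcp_rot: [3.138, -0.001, 1.55]
contact_force: [-0.3, -0.8, 0.1]
opening: 0.514
grasp_force: 0.0
```

```bash
python3 -c "
from h import *
a=imaging.grab_frame('side');b=a[180:350,200:340,::-1]
w=imaging.grab_frame('wrist')[:,:,::-1]
cv2.imwrite('pics/s4.png',np.hstack([cv2.resize(b,(330,420),interpolation=cv2.INTER_CUBIC),w[:,:470]]))
c=imaging.camera_info('wrist')
P=rail(-82,0);K=P+80*np.array([np.cos(np.pi-.021-1.35),np.sin(np.pi-.021-1.35)])
print('knob',K,'proj',proj(c,[*K,88]),proj(c,[*K,48]),'piv',P,proj(c,[*P,60]),'end',rail(-162,0))
for y in (-137,0,137):print(proj(c,[*rail(-4.5,y),117]))
to(*K,215,(np.pi,0,1.55))"
```

```text
knob [503.94050327 188.83043513] proj [166.2 113.4] [179.8 114.4] piv [519.81808034 110.42187344] [199.7 192.5] end [439.83571969 112.10174996]
[274.  340.5]
[273.8 207.4]
[273.5  29.1]
xyz [ 1.541 -1.929  0.21 ] a [ 0.061 -0.012  0.   ] clock 8.0 pos [598.7 109.8 226. ] F [1.4 0.6 0.1] grasp 0.0 open 0.5154951385452414 q [0.18 0.33 1.68 0.   1.13 0.2 ]
```

View pics/s4.png

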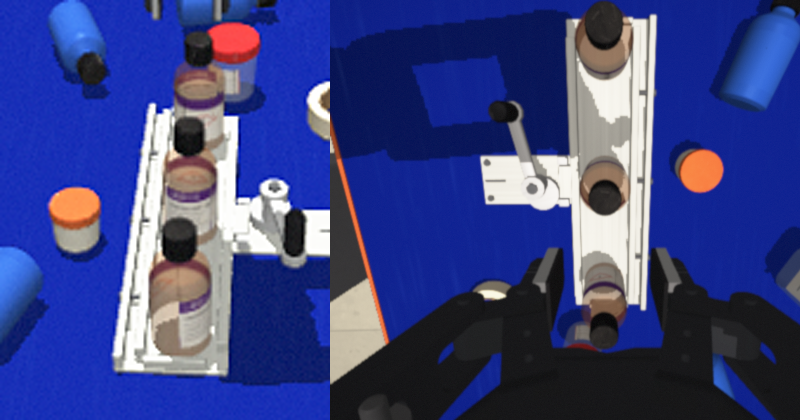

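All three bottles stand. In the wrist view (columns minus 330) the caps are at (273,22), (273,197) and (273,328), so the middle one is centred. The knob is at (167,111) against a predicted (166,113), so I'll go to the knob.

```bash
python3 -c "
from h import *
to(503.4,187.8,140,(np.pi,0,1.771))"
```

```text
xyz [ 1.518 -1.949  1.71 ] a [ 0.062 -0.006 -2.11 ] clock 8.0 pos [598.7 109.8 226. ] F [1.4 0.6 0.1] grasp 0.0 open 0.5154951385452414 q [0.18 0.33 1.68 0.   1.13 0.2 ]
```

Emit:
drive_tool:
  plan:
    - {"x":0.5,"y":-0.7,"z":0,"ax":0,"ay":0,"az":-0.7,"hand":50}
    - {"x":1.0,"y":-1.4,"z":0,"ax":0,"ay":0,"az":-1.4,"hand":50}
    - {"x":1.5,"y":-1.93,"z":0.4,"ax":0,"ay":0,"az":-2.1,"hand":50}
    - {"x":1.52,"y":-1.93,"z":1.2,"ax":0,"ay":0,"az":-2.1,"hand":50}
    - {"x":1.52,"y":-1.93,"z":1.7,"ax":0,"ay":0,"az":-2.1,"hand":50}
    - {"x":1.52,"y":-1.93,"z":1.7,"ax":0,"ay":0,"az":-2.1,"hand":50}

```text
clock: 8.6
eef_pos: [498.9, 186.7, 133.4]
tcp_rot: [-3.135, 0.001, 1.771]
contact_force: [0.2, 0.3, -0.2]
opening: 0.585
grasp_force: 0.0
```

Run:
```python
from h import *
c=imaging.camera_info('wrist')
w=imaging.grab_frame('wrist')
cv2.imwrite('pics/w5.png',w[:,:,::-1])
print(proj(c,[503.4,187.8,88]),proj(c,[*rail(-82,0),60]))
to(503.4,187.8,54,(np.pi,0,1.771))
```

```text
[283.4 231.8] [283.1 310. ]
xyz [0.004 0.068 1.626] a [-0.036  0.006 -0.008] clock 8.65 pos [500.4 187.  135.3] F [0.4 0.  0.9] grasp 0.0 open 0.5827466486800871 q [ 0.35  0.33  1.91 -0.    0.9   0.16]
```

View pics/w5.png

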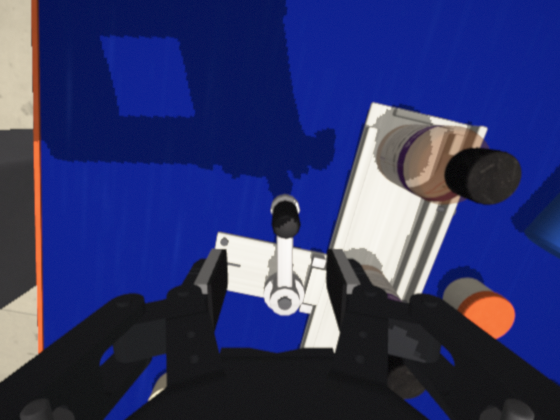

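The wrist view shows the knob at (285,218) on the lever, centred between the fingers at columns 215–345, with the pivot at (284,297). I'll let the arm settle, then measure the knob numerically.

Emit:
drive_tool:
  plan:
    - {"x":0,"y":0.04,"z":0.2,"ax":0,"ay":0,"az":0,"hand":50}
    - {"x":0,"y":0.04,"z":0.2,"ax":0,"ay":0,"az":0,"hand":50}
    - {"x":0,"y":0.04,"z":0.2,"ax":0,"ay":0,"az":0,"hand":50}
    - {"x":0,"y":0.04,"z":0.2,"ax":0,"ay":0,"az":0,"hand":50}
    - {"x":0,"y":0.04,"z":0.2,"ax":0,"ay":0,"az":0,"hand":50}

```text
clock: 9.15
eef_pos: [504.1, 187.9, 127.2]
tcp_rot: [3.141, -0.0, 1.77]
contact_force: [0.4, -0.3, -0.6]
opening: 0.584
grasp_force: 0.0
```

Run:
```python
from h import *
c=imaging.camera_info('wrist')
w=imaging.grab_frame('wrist'); cv2.imwrite('pics/w6.png',w[:,:,::-1])
m=(w.max(2)<70).astype(np.uint8); 
n,l,s,ce=cv2.connectedComponentsWithStats(m)
for i in range(1,n):
    if s[i,4]>100: print(s[i],ce[i].round(1))
for z in (88,48):print(proj(c,[503.4,187.8,z]))
g=cv2.cvtColor(w,cv2.COLOR_RGB2GRAY)[260:340,250:320]
print(cv2.HoughCircles(cv2.GaussianBlur(g,(3,3),0),cv2.HOUGH_GRADIENT,1,20,param1=80,param2=15,minRadius=4,maxRadius=25),proj(c,[*rail(-82,0),60]))
to(503.4,187.8,54,(np.pi,0,1.771))
```

```text
[   0  131   23  175 3444] [  9.6 218.3]
[391 135  23  57 273] [397.6 162.1]
[ 439  148   79   59 3593] [478.2 176.4]
[263 203  29  38 877] [276.9 222.1]
[    0   250   560   170 52013] [280.1 363.1]
[274.7 235.4]
[275.  216.4]
[[[26.5 39.5 19.9]]] [276.  314.9]
xyz [ 0.002 -0.014  1.462] a [ 0.008 -0.001 -0.011] clock 9.2 pos [504.1 187.8 127.1] F [0.5 0.2 0.5] grasp 0.0 open 0.5854303167644465 q [ 0.35  0.35  1.91 -0.    0.88  0.15]
```

Emit:
drive_tool:
  plan:
    - {"x":0.05,"y":0.01,"z":0.3,"ax":0,"ay":0,"az":0,"hand":50}
    - {"x":0.05,"y":0.01,"z":0.7,"ax":0,"ay":0,"az":0,"hand":50}
    - {"x":0.05,"y":0.01,"z":1.1,"ax":0,"ay":0,"az":0,"hand":50}
    - {"x":0.05,"y":0.01,"z":1.4,"ax":0,"ay":0,"az":0,"hand":50}
    - {"x":0.05,"y":0.01,"z":1.4,"ax":0,"ay":0,"az":0,"hand":40}
    - {"x":0.05,"y":0.01,"z":1.4,"ax":0,"ay":0,"az":0,"hand":30}

```text
clock: 9.8
eef_pos: [503.9, 190.4, 56.9]
tcp_rot: [-3.141, 0.0, 1.77]
contact_force: [-0.7, -0.3, 0.5]
opening: 0.353
grasp_force: 0.0
```

Emit:
drive_tool:
  plan:
    - {"x":0,"y":0,"z":0,"ax":0,"ay":0,"az":0,"hand":22}
    - {"x":0,"y":0,"z":0,"ax":0,"ay":0,"az":0,"hand":16}
    - {"x":0,"y":0,"z":0,"ax":0,"ay":0,"az":0,"hand":10}
    - {"x":0,"y":0,"z":0,"ax":0,"ay":0,"az":0,"hand":10}
    - {"x":0,"y":0,"z":0,"ax":0,"ay":0,"az":0,"hand":10}
  grip_force: 30

```text
clock: 10.3
eef_pos: [504.3, 190.7, 57.6]
tcp_rot: [3.14, -0.0, 1.77]
contact_force: [-1.3, 1.2, 7.3]
opening: 0.228
grasp_force: 29.6
```

```bash
cat > arc.py <<'E'
from h import *
import sys
# arc about pivot P in tool axes, from cam angle a0 to list
a0=float(sys.argv[1]); P=np.array([float(sys.argv[2]),float(sys.argv[3])])
s=monitor.sense();p=s['eef_pos'][:2];R0=Ro.from_euler('xyz',s['tcp_rot'])
print(s['eef_pos'].round(1),s['tcp_rot'].round(3),s['contact_force'].round(1),s['opening'],s['grasp_force'],'clk',s['clock'])
v=p-P;print('r',np.hypot(*v),'cam from pos',1.35-(np.pi+YAW-np.arctan2(v[1],v[0])))
for a in map(float,sys.argv[4:]):
    t=np.pi+YAW-1.35+a; q=P+80*np.array([np.cos(t),np.sin(t)])
    print(a,(R0.inv().apply([*(q-p),0])/50).round(3),'az',-round(np.degrees(a-a0)/6,2),q.round(1))
E
python3 arc.py 0 519.8 111 0.1 0.2 0.3 0.4 0.5 0.6 0.7
```

```text
[504.3 190.7  57.6] [ 3.14 -0.    1.77] [-1.3  1.2  7.3] 0.22831846817384382 29.571276074275374 clk 10.3
r 81.17660982574633 cam from pos -0.007740248515209158
0.1 [-0.032 -0.172 -0.   ] az -0.95 [496.2 187.4]
0.2 [-0.056 -0.33  -0.   ] az -1.91 [488.7 184.7]
0.3 [-0.095 -0.485 -0.001] az -2.86 [481.5 181.2]
0.4 [-0.15  -0.636 -0.001] az -3.82 [474.6 177. ]
0.5 [-0.22  -0.779 -0.001] az -4.77 [468.3 172.2]
0.6 [-0.304 -0.916 -0.001] az -5.73 [462.4 166.7]
0.7 [-0.4   -1.043 -0.002] az -6.68 [457.1 160.7]
```

The knob is gripped (19.5 mm opening, 30 N), and the arc geometry agrees with rest (r=81, angle≈0). I'll swing it, raised 2 mm to ease the tip contact on the lever.

Emit:
drive_tool:
  plan:
    - {"x":-0.03,"y":-0.17,"z":-0.04,"ax":0,"ay":0,"az":-0.95,"hand":10}
    - {"x":-0.055,"y":-0.33,"z":-0.04,"ax":0,"ay":0,"az":-1.91,"hand":10}
    - {"x":-0.095,"y":-0.485,"z":-0.04,"ax":0,"ay":0,"az":-2.86,"hand":10}
    - {"x":-0.15,"y":-0.635,"z":-0.04,"ax":0,"ay":0,"az":-3.82,"hand":10}
    - {"x":-0.22,"y":-0.78,"z":-0.04,"ax":0,"ay":0,"az":-4.77,"hand":10}
    - {"x":-0.305,"y":-0.915,"z":-0.04,"ax":0,"ay":0,"az":-5.73,"hand":10}
    - {"x":-0.4,"y":-1.045,"z":-0.04,"ax":0,"ay":0,"az":-6.68,"hand":10}
    - {"x":-0.4,"y":-1.045,"z":-0.04,"ax":0,"ay":0,"az":-6.68,"hand":10}

```text
clock: 11.1
eef_pos: [456.5, 160.4, 58.1]
tcp_rot: [3.14, 0.0, 2.473]
contact_force: [4.5, 5.1, -16.6]
opening: 0.22
grasp_force: 30.8
```

```bash
python3 arc.py 0.7 519.8 111 0.8 0.9 1.0 1.1 1.2 1.3 1.35
```

```text
[456.5 160.4  58.1] [3.14  0.    2.473] [  4.5   5.1 -16.6] 0.22014978963969545 30.838861847296357 clk 11.1
r 80.30282874857619 cam from pos 0.707694336933387
0.8 [-0.014 -0.147 -0.   ] az -0.95 [452.5 154.2]
0.9 [-0.037 -0.306 -0.   ] az -1.91 [448.5 147.3]
1.0 [-0.076 -0.461 -0.001] az -2.86 [445.2 140. ]
1.1 [-0.131 -0.611 -0.001] az -3.82 [442.7 132.4]
1.2 [-0.2   -0.755 -0.001] az -4.77 [441.  124.6]
1.3 [-0.283 -0.892 -0.001] az -5.73 [440.  116.7]
1.35 [-0.33  -0.957 -0.001] az -6.21 [439.8 112.7]
```

Emit:
drive_tool:
  plan:
    - {"x":-0.015,"y":-0.15,"z":0.02,"ax":0,"ay":0,"az":-0.95,"hand":10}
    - {"x":-0.04,"y":-0.305,"z":0.025,"ax":0,"ay":0,"az":-1.91,"hand":10}
    - {"x":-0.075,"y":-0.46,"z":0.025,"ax":0,"ay":0,"az":-2.86,"hand":10}
    - {"x":-0.13,"y":-0.61,"z":0.025,"ax":0,"ay":0,"az":-3.82,"hand":10}
    - {"x":-0.2,"y":-0.755,"z":0.025,"ax":0,"ay":0,"az":-4.77,"hand":10}
    - {"x":-0.285,"y":-0.89,"z":0.025,"ax":0,"ay":0,"az":-5.73,"hand":10}
    - {"x":-0.285,"y":-0.89,"z":0.025,"ax":0,"ay":0,"az":-5.73,"hand":10}
    - {"x":-0.285,"y":-0.89,"z":0.025,"ax":0,"ay":0,"az":-5.73,"hand":10}

```text
clock: 11.9
eef_pos: [440.4, 117.1, 57.7]
tcp_rot: [3.141, 0.001, 3.067]
contact_force: [-0.6, 5.5, 0.2]
opening: 0.219
grasp_force: 32.4
```

```bash
python3 arc.py 1.3 519.8 111 1.33 1.35 1.37
python3 - <<'E'
from h import *
a=imaging.grab_frame('top')[180:300,170:330,::-1];w=imaging.grab_frame('wrist')[:,:,::-1]
cv2.imwrite('pics/f.png',np.vstack([np.hstack([cv2.resize(a,(400,300),interpolation=cv2.INTER_CUBIC),cv2.resize(imaging.grab_frame('side')[190:340,200:400,::-1],(400,300),interpolation=cv2.INTER_CUBIC)]),np.hstack([cv2.resize(w[:,:],(400,300)),cv2.resize(w[200:350,180:380],(400,300),interpolation=cv2.INTER_CUBIC)])]))
E
```

```text
[440.4 117.1  57.7] [3.141e+00 1.000e-03 3.067e+00] [-0.6  5.5  0.2] 0.2186092720212748 32.42842712905258 clk 11.9
r 79.68020183189176 cam from pos 1.2937655570676285
1.33 [ 0.006 -0.058 -0.   ] az -0.29 [439.9 114.3]
1.35 [ 0.004 -0.09  -0.   ] az -0.48 [439.8 112.7]
1.37 [ 0.002 -0.122 -0.   ] az -0.67 [439.8 111.1]
```

View pics/f.png

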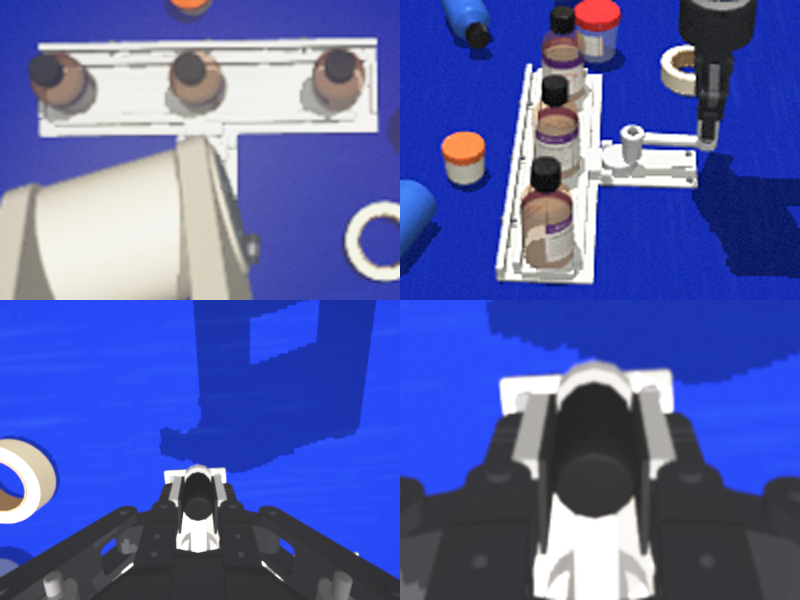

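Final check picture:
- **Bottles:** all three stand (top crop caps at (46,70), (190,68), (340,66)).
- **Lever:** knob held, nearly square (side crop pivot (632,133), knob (708,135)).
- **Wrist crop:** lever end at column 597 against foot centre 586, about 3.6 mm short. That matches the arc estimate of about 1.30 rad.

I'll make the last small step.

Emit:
drive_tool:
  plan:
    - {"x":0.003,"y":-0.04,"z":0,"ax":0,"ay":0,"az":-0.22,"hand":10}
    - {"x":0.004,"y":-0.08,"z":0,"ax":0,"ay":0,"az":-0.45,"hand":10}
    - {"x":0.004,"y":-0.08,"z":0,"ax":0,"ay":0,"az":-0.45,"hand":10}
    - {"x":0.004,"y":-0.08,"z":0,"ax":0,"ay":0,"az":-0.45,"hand":10}

```text
clock: 12.45
eef_pos: [440.2, 113.5, 57.7]
tcp_rot: [3.141, 0.001, 3.115]
contact_force: [0.5, 7.0, -0.4]
opening: 0.216
grasp_force: 32.4
```

```bash
python3 arc.py 1.3 519.8 111
python3 - <<'E'
from h import *
w=imaging.grab_frame('wrist');c=imaging.camera_info('wrist')
m=(w.min(2)>170)
for row in range(236,244):
    k=np.where(m[row,215:330])[0]+215
    print(row,k.min() if len(k) else None,k.max() if len(k) else None)
for row in (231,233):
    k=np.where(w[row,240:320].min(1)>90)[0]+240; print('tip',row,k.min() if len(k) else None,k.max() if len(k) else None)
for y in(-30,30):print('foot',proj(c,[*rail(-154,y),4]))
print('lever end',proj(c,[*rail(-172,0),48]))
s=imaging.grab_frame('side');cs=imaging.camera_info('side')
for x in(-82,-150,-162):print('side',proj(cs,[*rail(x,0),48]))
E
```

```text
[440.2 113.5  57.7] [3.141e+00 1.000e-03 3.115e+00] [ 0.5  7.  -0.4] 0.21620488037320743 32.44074119254947 clk 12.45
r 79.6023024540022 cam from pos 1.3397013353900062
236 266 289
237 235 319
238 235 319
239 234 319
240 234 319
241 234 319
242 234 319
243 234 319
tip 231 270 284
tip 233 265 288
foot [230.6 237.5]
foot [317.1 237.2]
lever end [272.9 236.4]
side [316.  256.6]
side [347.3 257.5]
side [352.9 257.6]
```

```bash
python3 -c "
from h import *
print(r.sign_off())"
```

```text
the job is handed in; nothing more can be done
None
```

The fallen bottle stands upright between its neighbours, and the knob is held with the lever square to the rail at highest lift. I handed the job in at about 12.5 s; the result has not been reported back.

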